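# Load a seat cleat into a spring-closed leaf drill jig

### The job

Load the cherry-wood cleat into the drill jig: with one fingertip press down the long thumb paddle behind the fence so that the spring-closed leaf swings up and stays up, and while you hold it there use the other fingertip to push the cleat along its channel, under the leaf, until it is fully home against the end stop. Keep the leaf held clear of the cleat until it is home, then ease the paddle up gently, without letting the leaf snap down, so that the leaf is left resting on the cleat, and move clear. Slide the cleat, do not lift it, and leave the mallet, marking gauge and chisel where they are.

Things in the scene. Friction and masses are not known exactly. Their poses are not given: they have to be found in the camera images.
- jig: Leaf drill jig screwed to the bench: plywood base 262 x 94 x 18 mm, aluminium parts. Origin at bench level under the channel's centre line, at the leaf's mouth (where a part enters under the leaf); +x is the feed direction, +y points to the fence and paddle side. In mm in this frame: base x -190 to 72, y -42 to 52; its top, the bed, at z 18.
- stop_face (a point): Centre of the end stop's face, at jig x 50, y 0, z 30 mm (stop top at z 34). The channel that leads to it is 48 mm wide (jig y -24 to 24, x -185 to 50), between the fence (y 24 to 36, top at z 39) and the low front rail (y -34 to -24, top at z 27).
- leaf (a joint): Angle (rad) of the leaf with its thumb paddle, one rigid piece; pressing the paddle down raises it. 0: shut and empty, sloping 11 degrees down to the front rail, blocking the channel. About 0.18: resting on a cleat under it. From 0.25 the cleat passes clear. 0.68: hard limit. The spring pushes back at the paddle with 3 to 5 N when shut, 9 to 13 N at 0.5 rad, and shuts it when let go.
- leaf_edge (a point): Middle of the leaf's free edge; moves with it. The leaf is an aluminium plate 6 mm thick, jig x 2 to 47 mm, from the hinge across the channel to y -31, with two drill bushings on top. This point is 31 mm above the bench when shut, 69 mm at 0.5 rad. Hinge: 8 mm shaft along the whole jig at y 44, z 46 mm, in blocks up to z 52.
- paddle (a point): Centre of the top face of the thumb paddle; moves with it. Steel plate 144 mm long (jig x -169 to -25 mm) and 34 mm across y, outside the fence, with a rolled lip on its outer edge. Shut: this point at jig y 80, z 42 mm, plate rising 15 degrees outwards; at 0.5 rad: y 74, z 25 mm, falling 14 degrees outwards. Free space below it.
- cleat: The cleat to load: loose cherry-wood block 95 (x, along the channel) x 45 x 24 mm high, 0.06 to 0.1 kg, lying on the bed at the channel's infeed end, x along the jig's x. Origin at the centre of its underside; the rear end, the one to push, is 47.5 mm behind it (jig -x side). Home: rear end at jig x -45 mm, outside the leaf. Nothing stands behind the rear end.
- cleat_front (a point): Centre of the cleat's leading end face, 12 mm above the bed. At jig x 50 mm when home; at the start 12 to 45 mm short of the leaf's mouth.
- mallet: Round wooden mallet standing on its head, 203 mm high, 92 mm across; leave alone. Origin at the centre of its underside.
- gauge: Wooden marking gauge lying on the bench, 200 mm long (x), 52 mm wide, 56 mm high; leave alone. Origin under its middle.
- chisel: Chisel with a wooden handle lying on the bench, 278 mm long (x), 26 mm high; leave alone. Origin on the bench below the front of the handle.

How it is judged:
By the outcome, as a careful person would: the job done as asked, in the order asked, and still so for the second after the job is handed in, with the robot touching nothing.
It also fails if it takes over 42 s, if anything falls off the work surface, if the arm or the gripper's body presses on something with over 40 N, if the wrist force passes 120 N, or if a joint passes its speed limit or range.

### The arm

A 6-joint arm with a two-finger parallel gripper is mounted at the origin on the work surface. World frame = base frame: x ahead of the robot, y to its left, z up, the work surface at z = 0. Lengths are in mm, angles in degrees, forces in N, time in s.
With the tool pointing down it reaches from about 350 to 850 mm from the base axis. Payload 8.1 kg.
Tool frame: the origin (TCP) lies at the very end of the fingers, on their centre line; the grasp point (between the pads) lies 19 mm behind it; z points along the fingers, y is the direction in which the jaws open and shut (so a half turn about z gives the same grasp; the last joint's range is limited). The gripper opens to 85 mm and grips with 20 to 120 N. Pads are 22 mm wide; open, the fingers measure 114 mm over their backs; the gripper's body (76 mm by 85 mm) begins 54 mm behind the grasp point. The pads swing forward as they close: fully open they stand 13 mm farther back than shut.
Start: joints at [70.451, 7.471, 85.268, -0, 87.261, -4.893], TCP at [151.789, 580.487, 231.292] pointing down, gripper open.
Joint ranges: [-169.43, 169.43], [-51.17, 129.36], [1.28, 143.12], [-76.62, 256.62], [0, 156.53], [-152.29, 152.29]. Speed limits (degrees/s): [136.94, 136.94, 159.86, 180, 180, 180].

### API

Orientations are given as [roll, pitch, yaw] about the fixed x, y, z axes, in that order (R = Rz(yaw) Ry(pitch) Rx(roll)).
In Python, from bench import r gives the robot as it stands.
- The arm moves only by the shell command python3 -m crank 'ROWS' [OPENING] [FORCE]. ROWS is JSON, a list that holds one entry, the list of rows, each a list of 6 numbers: the shift along the tool's x, y, z in m, then the turn, a rotation vector about the tool's x, y, z in rad. A call has 1 to 10 rows; each row is the pose to reach, as a shift and turn from the pose measured when the call began, along the tool's axes at that moment; what a row does not reach only later rows make up. A row lasts 1/8 s, in which the tool goes at most 62.5 mm and 10.7 degrees, less where a joint would pass 70% of its speed; a pose out of reach is approached as far as the arm can. A call with a gripper value outside its range is refused whole. OPENING is the closure, from 0 (fully open) to 1 (shut), set as the call begins (- or left out, the last holds). The fingers move at their own pace and stop on an object; FORCE is the grip in N (left out, the last holds). Time passes only in rows, so rows that repeat a pose let the fingers close. It gives the time, the measured TCP pose, the force and the opening at its end, in the units of the state.
- r.sense(): the state, without advancing time (a new reading comes with each control period).
- r.snapshot(name): name is "scene" or "top"; returns (picture, depth): 400x640x3 uint8, blue, green, red; 400x640 float32, mm along the optical axis (not along the pixel's ray), 0 where there is no reading.
- r.get_calibration(name): a dict with "mtx" (3x3 intrinsics, pixels), "k1" (the pictures are not rectified: a ray, as slopes to the right and down, at radius r is drawn at 1 + k1 r^2 times it, then the intrinsics apply), "cam_to_world" (4x4, takes a point from camera to world coordinates). Camera axes: x right, y down, z forward; pixel columns grow to the right and rows downward; lengths in mm; the calibration is good to about 2 mm. A picture is of the moment at which its call begins. get_calibration takes no time and is no camera call.
- r.hand_in(): hands the job in, once; it reports no verdict.
Trained networks look in the newest picture that a camera, given by its name, has taken for a name from the list of things; names that differ only in an ending like _2 or _b are one class to them, and where a whole thing is asked for, a point or a joint stands for the part that bears it (a point fixed in the world has none). Each returns a list of dicts, best first, with "conf" (0 to 1); they miss things now and then, are a little off and sometimes report something else, mostly with a low value. They report only what shows in the picture. A call takes as long as a camera call.
- r.look_for(thing, camera): "extent" ([left, top, right, bottom] in pixels, round what is visible of it).
- r.landmark_of(thing, camera): "pixel" ([column, row] in pixels: a listed point, or the origin of a listed thing).
The state is a dict: "time": time; "joint_pos": joint angles; "qd": joint speeds; "joint_efforts": joint torques, N m; "tool_pos": TCP position; "tcp_rot": TCP orientation; "ft_force": force on the tool from outside, world axes, zero at the start; "wrist_torque": the same for the moment, N m; "finger_gap": finger opening in mm.
Only numpy, scipy, OpenCV 4.12 (cv2) and the standard library are available. Lean on these libraries where they do the work, as an engineer would, in place of code of your own. Each camera call takes 0.05 s, during which the arm holds its last target.

## Working session

There is one attempt and no reset: what is moved stays moved. The work goes in short steps, Python scripts to look and compute and a shell command to move; the robot and the scene stay as the last step left them, time stands still between calls to the robot, and variables do not carry over. Pictures are saved under pics/ and viewed, and the job is handed in when it is done.

```bash
ls; mkdir -p pics
cat > h.py <<'E'
import numpy as np, cv2
from bench import r
from scipy.spatial.transform import Rotation as R
def ray(cam,px):
    c=r.get_calibration(cam);K=np.array(c["mtx"]);k=c["k1"]
    d=np.array([(px[0]-K[0,2])/K[0,0],(px[1]-K[1,2])/K[1,1]]);u=d.copy()
    for _ in range(20): u=d/(1+k*(u@u))
    return np.array(c["cam_to_world"]),np.array([u[0],u[1],1.])
def at_z(cam,px,z):
    T,u=ray(cam,px);d=T[:3,:3]@u;o=T[:3,3];return o+d*(z-o[2])/d[2]
def at_depth(cam,px,dep):
    T,u=ray(cam,px);return T[:3,:3]@(u*dep)+T[:3,3]
def proj(cam,p):
    c=r.get_calibration(cam);K=np.array(c["mtx"]);T=np.array(c["cam_to_world"])
    q=T[:3,:3].T@(np.array(p)-T[:3,3]);u=q[:2]/q[2];u=u*(1+c["k1"]*(u@u))
    return K[0,0]*u[0]+K[0,2],K[1,1]*u[1]+K[1,2]
E
python3 - <<'E'
from h import *
for c in("scene","top"):
    im,d=r.snapshot(c);cv2.imwrite(f"pics/{c}0.png",im);np.save(f"{c}0.npy",d)
    print(c,np.round(np.array(r.get_calibration(c)["cam_to_world"]),3).tolist())
    for t in("jig","stop_face","leaf_edge","paddle","cleat","cleat_front","mallet","gauge","chisel"):
        l=r.landmark_of(t,c)
        for q in l[:2]:
            p=[int(round(v)) for v in q["pixel"]]
            dd=d[min(max(p[1],0),399),min(max(p[0],0),639)]
            print(t,round(q["conf"],2),p,np.round(at_depth(c,q["pixel"],dd)))
print({k:np.round(v,2).tolist() for k,v in r.sense().items()})
E
```

```text
pics
scene [[0.53, 0.691, -0.492, 1016.433], [0.848, -0.422, 0.32, -201.735], [0.013, -0.587, -0.81, 727.483], [0.0, 0.0, 0.0, 1.0]]
jig 0.61 [312, 237] [658.  13.  41.]
stop_face 0.83 [321, 248] [676.  21.  19.]
stop_face 0.56 [383, 167] [562. 264.   0.]
leaf_edge 0.78 [301, 246] [657. -12.  28.]
leaf_edge 0.43 [306, 226] [620.  22.  24.]
paddle 0.84 [320, 177] [542. 102.  45.]
cleat 0.78 [292, 212] [589.   8.  42.]
cleat_front 0.59 [304, 228] [620.  17.  19.]
mallet 0.58 [394, 219] [717. 163.  60.]
gauge 0.86 [386, 166] [564. 270.   0.]
chisel 0.84 [226, 263] [ 610. -149.   18.]
top [[0.009, -0.989, 0.15, 483.047], [-1.0, -0.008, 0.002, 93.447], [-0.001, -0.15, -0.989, 975.527], [0.0, 0.0, 0.0, 1.0]]
jig 0.96 [361, 203] [630.  13.  16.]
leaf_edge 0.57 [373, 193] [655. -16.  16.]
paddle 0.93 [320, 242] [536. 108.  45.]
cleat_front 0.84 [357, 208] [614.  25.  44.]
mallet 0.66 [284, 182] [664. 189.  97.]
mallet 0.57 [356, 207] [616.  27.  43.]
gauge 0.63 [248, 232] [559. 276.  27.]
chisel 0.68 [428, 217] [ 599. -144.   21.]
{'time': 1.0, 'joint_pos': [70.45, 7.47, 85.27, -0.0, 87.26, -4.89], 'qd': [-0.01, -0.01, 0.05, -0.06, -0.01, -0.04], 'joint_efforts': [-0.0, -56.93, -50.09, -0.0, 0.0, -0.0], 'tool_pos': [151.79, 580.48, 231.31], 'tcp_rot': [-180.0, -0.0, 165.34], 'ft_force': [-0.04, 0.45, -0.3], 'wrist_torque': [-0.0, -0.03, -0.03], 'finger_gap': 85.42}
```

Run:
```python
import cv2
a=cv2.imread("pics/top0.png");cv2.imwrite("pics/top0c.png",cv2.resize(a[120:320,200:460],None,fx=3,fy=3,interpolation=cv2.INTER_CUBIC))
a=cv2.imread("pics/scene0.png");cv2.imwrite("pics/scene0c.png",cv2.resize(a[110:310,190:450],None,fx=3,fy=3,interpolation=cv2.INTER_CUBIC))
```

```text
(no output)
```

View pics/top0c.png

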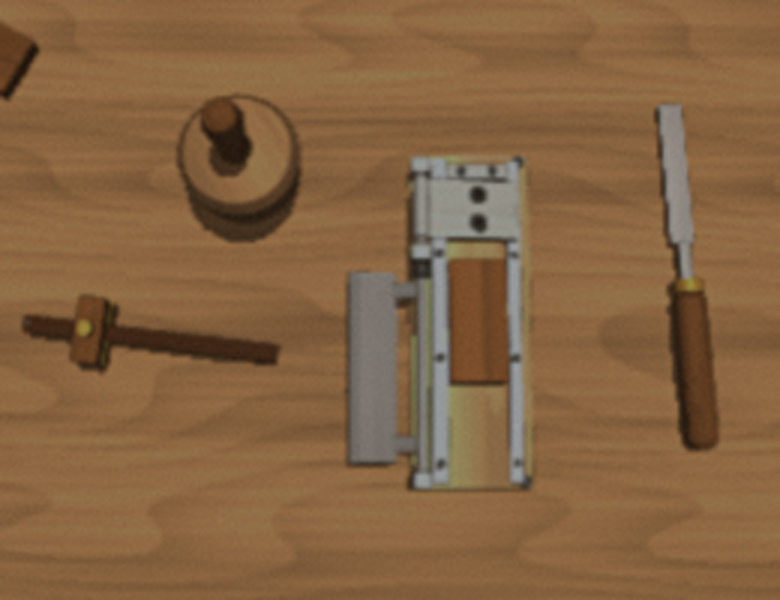

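View pics/scene0c.png

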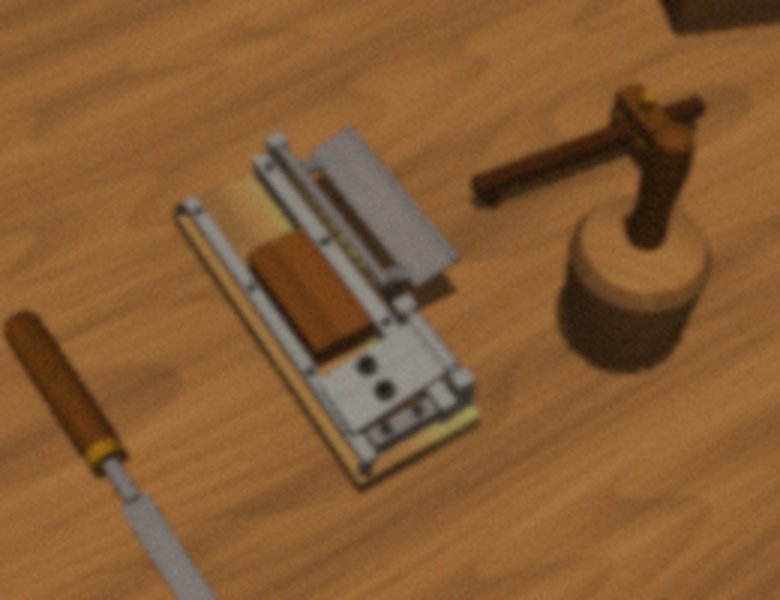

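The top view shows the jig roughly aligned with world x. Its base corners are at crop (412..530, 157..487), the cleat at (449..507, 257..383) and the paddle at (347..397, 270..465). Next I fit the jig pose from the corners.

Run:
```python
import cv2
a=cv2.imread("pics/top0.png");cv2.imwrite("pics/top0d.png",cv2.resize(a[168:288,310:384],None,fx=6,fy=6,interpolation=cv2.INTER_CUBIC)[:600] if 0 else cv2.resize(a[168:286,310:384],None,fx=5,fy=5,interpolation=cv2.INTER_CUBIC))
```

```text
(no output)
```

View pics/top0d.png

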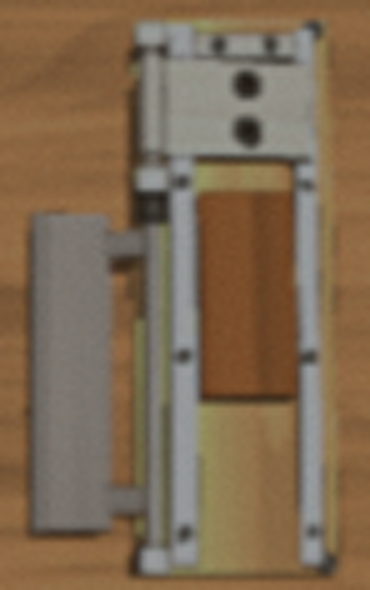

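Run:
```python
from h import *
from scipy.optimize import least_squares
P=[((328,22),(72,-42,18)),((338,574),(-190,-42,18)),((130,574),(-190,52,18)),((33,213),(-25,96.4,46.4)),((30,531),(-169,96.4,46.4)),((108,214),(-25,63.6,37.6)),((108,533),(-169,63.6,37.6)),((323,564),(-185,-34,27)),((301,564),(-185,-24,27)),((171,564),(-185,36,39)),((196,564),(-185,24,39)),((308,160),(2,-31,34))]
uv=lambda a:(310+a[0]/5-.4,168+a[1]/5-.4)
def tw(x,p): c,s=np.cos(x[2]),np.sin(x[2]); return [x[0]+c*p[0]-s*p[1],x[1]+s*p[0]+c*p[1],p[2]]
f=lambda x:np.concatenate([np.array(proj("top",tw(x,p)))-uv(a) for a,p in P])
s=least_squares(f,[620,10,0],loss="soft_l1");x=s.x
print(x,np.degrees(x[2]));print(np.round(f(x).reshape(-1,2),1).tolist())
for a in((199,190),(297,190),(200,400),(297,402)):
    w=at_z("top",uv(a),42);d=w[:2]-x[:2];c,sn=np.cos(x[2]),np.sin(x[2]);print(np.round(w),np.round([c*d[0]+sn*d[1],-sn*d[0]+c*d[1]],1))
# scene checks
im=cv2.imread("pics/scene0.png");im=cv2.resize(im,None,fx=3,fy=3)
for p in[(72,-42,18),(-190,-42,18),(-190,52,18),(72,52,18),(-25,96.4,46.4),(-169,96.4,46.4),(2,-31,34),(47,-31,34)]:
    q=proj("scene",tw(x,p));cv2.circle(im,(int(q[0]*3+1),int(q[1]*3+1)),3,(0,255,0),1)
cv2.imwrite("pics/scchk.png",im[330:930,570:1350])
d=np.load("top0.npy")
for p in[(-97,80,42),(-60,0,42),(-60,-29,27),(-150,0,18)]:
    q=proj("top",tw(x,p));print(p,at_depth("top",q,d[int(round(q[1])),int(round(q[0]))]).round(1),np.round(tw(x,p),1))
for t in[(-133,39),(-131,39),(-56,39)]: print(t,tw(x,(*t,0)))
```

```text
[6.34920930e+02 2.08893452e+01 1.00984456e-02] 0.5785983132765679
[[-0.4, -0.7], [-0.3, 0.2], [0.5, 0.3], [0.4, -0.2], [0.9, -0.0], [-0.3, 0.1], [-0.1, -0.5], [-0.3, 0.1], [-0.3, 0.2], [-0.4, 0.4], [-0.0, 0.4], [0.3, -0.5]]
[620.  42.  42.] [-14.3  21.1]
[621.  -3.  42.] [-14.4 -24. ]
[524.  41.  42.] [-110.6   21.6]
[524.  -3.  42.] [-111.6  -22.4]
(-97, 80, 42) [537.1  99.9  41.5] [537.1  99.9  42. ]
(-60, 0, 42) [574.5  20.6  46.2] [574.9  20.3  42. ]
(-60, -29, 27) [575.2  -8.7  26.8] [575.2  -8.7  27. ]
(-150, 0, 18) [484.9  19.4  18.1] [484.9  19.4  18. ]
(-133, 39) [np.float64(501.533878631191), np.float64(58.54428616058168), 0]
(-131, 39) [np.float64(503.5337766534538), np.float64(58.56448270853463), 0]
(-56, 39) [np.float64(578.52995248831), np.float64(59.32185325677009), 0]
```

View pics/scchk.png

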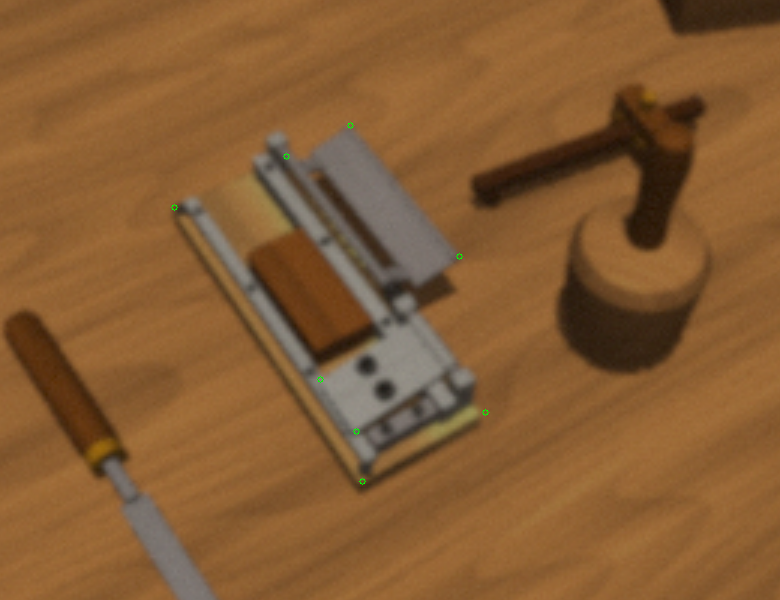

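```bash
python3 -m crank '[[[-0.03,-0.027,0,0,0,-0.02],[-0.08,-0.07,0.01,0,0,-0.05],[-0.13,-0.116,0.02,0,0,-0.08],[-0.18,-0.16,0.03,0,0,-0.11],[-0.23,-0.205,0.04,0,0,-0.14],[-0.28,-0.25,0.05,0,0,-0.17],[-0.33,-0.295,0.07,0,0,-0.2],[-0.38,-0.34,0.08,0,0,-0.23],[-0.43,-0.385,0.09,0,0,-0.25],[-0.4675,-0.417,0.1,0,0,-0.266]]]' 0.25 40
```

```text
time: 2.25
tool_pos: [481.8, 83.3, 137.4]
tcp_rot: [180.0, 0.1, -179.4]
ft_force: [0.2, 1.3, 0.4]
finger_gap: 64.1
```

```bash
python3 -m crank '[[[-0.012,-0.017,0.02,0,0,0],[-0.0165,-0.025,0.04,0,0,0],[-0.0165,-0.025,0.05,0,0,0],[-0.0165,-0.025,0.05,0,0,0]]]'
python3 - <<'E'
from h import *
print({k:np.round(v,2).tolist() for k,v in r.sense().items()})
for c in("scene","top"):
    im,d=r.snapshot(c);cv2.imwrite(f"pics/{c}1.png",im)
    y,x=(110,230) if c=="scene" else (150,260)
    cv2.imwrite(f"pics/{c}1c.png",cv2.resize(im[y:y+150,x:x+200],None,fx=4,fy=4,interpolation=cv2.INTER_CUBIC))
E
```

```text
time: 2.75
tool_pos: [497.9, 58.8, 86.7]
tcp_rot: [180.0, -0.0, -179.4]
ft_force: [-0.4, 0.1, 1.1]
finger_gap: 63.4
{'time': 2.75, 'joint_pos': [0.86, -0.89, 109.57, 0.03, 71.33, -89.77], 'qd': [0.5, -1.23, -1.04, -0.01, 0.62, -0.12], 'joint_efforts': [-0.54, -44.26, -45.49, -0.04, -0.25, -0.01], 'tool_pos': [497.86, 58.83, 86.74], 'tcp_rot': [179.97, -0.01, -179.38], 'ft_force': [-0.45, 0.09, 1.07], 'wrist_torque': [0.04, 0.01, 0.04], 'finger_gap': 63.41}
```

View pics/scene1c.png

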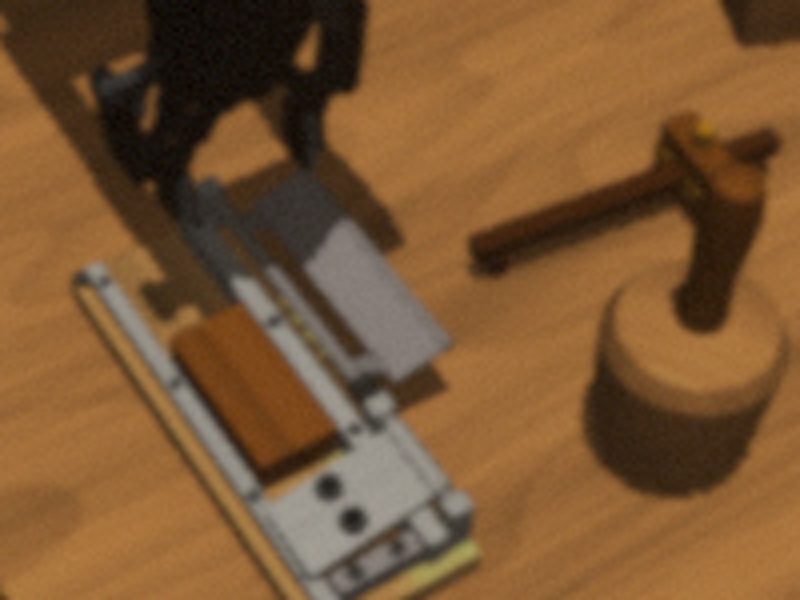

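View pics/top1c.png

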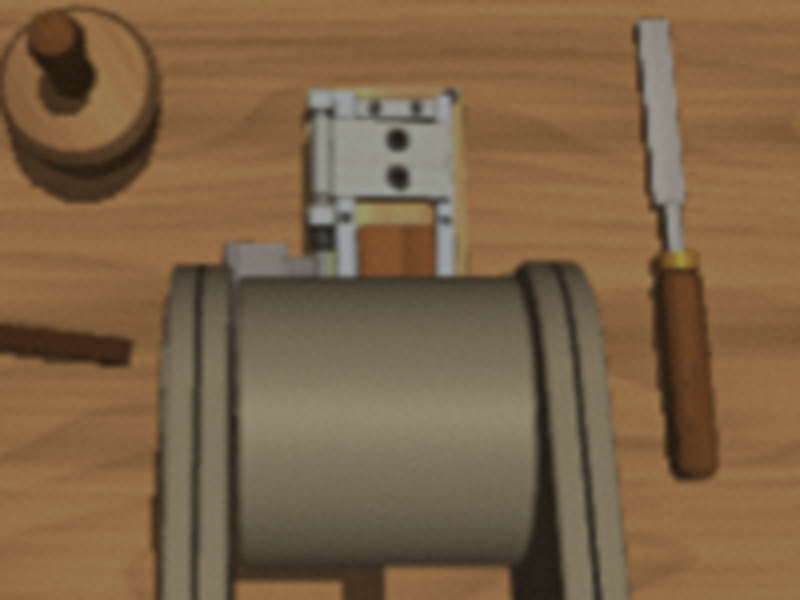

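Run:
```python
from h import *
for y,px in((19.5,(276.75,165.5)),(98,(307,152))):
    for z in(80,86,92,98): print(y,z,np.round(proj("scene",(497.9,y,z)),1),px)
s=r.sense();print(s["tool_pos"],s["ft_force"])
```

```text
19.5 80 [274.1 168.2] (276.75, 165.5)
19.5 86 [273.8 166.2] (276.75, 165.5)
19.5 92 [273.6 164.3] (276.75, 165.5)
19.5 98 [273.4 162.3] (276.75, 165.5)
98 80 [307.  153.4] (307, 152)
98 86 [307.  151.4] (307, 152)
98 92 [307.  149.5] (307, 152)
98 98 [306.9 147.5] (307, 152)
[498.8879004   59.06167357  88.11366624] [ 0.95128944 -0.57547688  0.66394912]
```

```bash
python3 -m crank '[[[0,0,0.010,0,0,0],[0,0,0.020,0,0,0],[0,0,0.030,0,0,0],[0,0,0.036,0,0,0],[0,0,0.036,0,0,0],[0,0,0.036,0,0,0]]]'
python3 -m crank '[[[0,0,0.002,0,0,0],[0,0,0.004,0,0,0],[0,0,0.006,0,0,0],[0,0,0.006,0,0,0]]]'
```

```text
time: 3.6
tool_pos: [499.2, 59.1, 52.3]
tcp_rot: [180.0, 0.1, -179.3]
ft_force: [-0.7, 0.5, 0.0]
finger_gap: 63.7
time: 4.1
tool_pos: [499.0, 59.0, 46.1]
tcp_rot: [180.0, 0.1, -179.4]
ft_force: [0.1, 0.2, -0.3]
finger_gap: 64.0
```

```bash
python3 -m crank '[[[0,0,0.002,0,0,0],[0,0,0.004,0,0,0],[0,0,0.004,0,0,0]]]'
python3 -m crank '[[[0,0,0.002,0,0,0],[0,0,0.004,0,0,0],[0,0,0.004,0,0,0]]]'
```

```text
time: 4.47
tool_pos: [498.8, 59.1, 41.8]
tcp_rot: [180.0, 0.1, -179.3]
ft_force: [-0.1, -0.7, -0.3]
finger_gap: 63.7
time: 4.85
tool_pos: [498.6, 59.0, 37.5]
tcp_rot: [180.0, 0.1, -179.3]
ft_force: [-0.8, 0.5, -0.4]
finger_gap: 64.5
```

```bash
python3 -m crank '[[[0,0,0.002,0,0,0],[0,0,0.004,0,0,0],[0,0,0.004,0,0,0]]]'
python3 -m crank '[[[0,0,0.002,0,0,0],[0,0,0.003,0,0,0],[0,0,0.003,0,0,0]]]'
python3 - <<'E'
from h import *
print(r.sense()["ft_force"],r.sense()["wrist_torque"])
im,d=r.snapshot("scene");cv2.imwrite("pics/scene2c.png",cv2.resize(im[110:260,230:430],None,fx=4,fy=4,interpolation=cv2.INTER_CUBIC))
E
```

```text
time: 5.22
tool_pos: [498.9, 58.9, 33.7]
tcp_rot: [180.0, 0.1, -179.4]
ft_force: [0.3, -1.6, 3.4]
finger_gap: 64.2
time: 5.6
tool_pos: [498.9, 58.5, 30.7]
tcp_rot: [-180.0, 0.1, -179.4]
ft_force: [-1.8, -4.0, 4.8]
finger_gap: 64.1
[-1.81766593 -3.95278369  4.81353393] [-0.54985936  0.17241247  0.00155936]
```

View pics/scene2c.png

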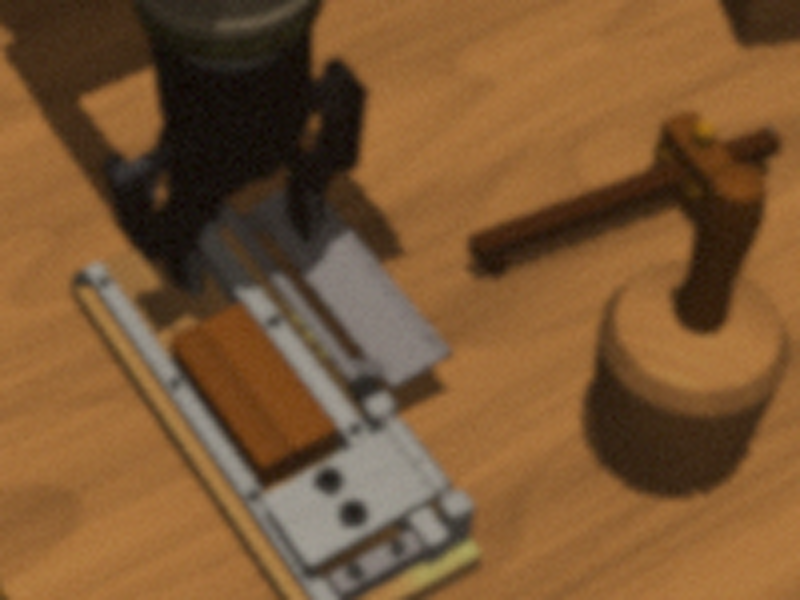

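```bash
python3 -m crank '[[[0,0,0.002,0,0,0],[0,0,0.004,0,0,0],[0,0,0.006,0,0,0],[0,0,0.008,0,0,0],[0,0,0.010,0,0,0],[0,0,0.012,0,0,0],[0,0,0.013,0,0,0],[0,0,0.013,0,0,0]]]'
python3 - <<'E'
from h import *
print(r.sense()["ft_force"],r.sense()["wrist_torque"],r.sense()["tool_pos"])
im,d=r.snapshot("scene");cv2.imwrite("pics/scene3c.png",cv2.resize(im[110:260,230:430],None,fx=4,fy=4,interpolation=cv2.INTER_CUBIC))
l=r.landmark_of("leaf_edge","scene")
for q in l[:2]: print(q,at_z("scene",q["pixel"],62), d[int(q["pixel"][1]),int(q["pixel"][0])])
# expected edge projection vs angle
for th in (0,.2,.3,.4,.5):
    y0,z0=-31-44,31-46; y=y0*np.cos(th)+z0*np.sin(th);z=-y0*np.sin(th)+z0*np.cos(th)
    w=(635+24.5,21+44+y+.25,46+z);print(th,np.round(w),np.round(proj("scene",w),1))
E
```

```text
time: 6.65
tool_pos: [500.3, 58.7, 18.8]
tcp_rot: [-180.0, 0.2, -179.4]
ft_force: [-0.7, -3.7, 9.5]
finger_gap: 64.1
[-0.72126202 -3.68366621  9.53891249] [-0.2744919   0.09708267  0.01966227] [500.26658863  58.68861471  18.8347136 ]
{'pixel': [305.8, 234.9], 'conf': 0.71} [659.36646627  -1.52509599  62.        ] 768.4979
0 [660. -10.  31.] [302.4 245.3]
0.2 [660. -11.  46.] [301.6 241.6]
0.3 [660. -11.  54.] [301.7 239.4]
0.4 [660. -10.  61.] [302.1 237.1]
0.5 [660.  -8.  69.] [302.9 234.5]
```

View pics/scene3c.png

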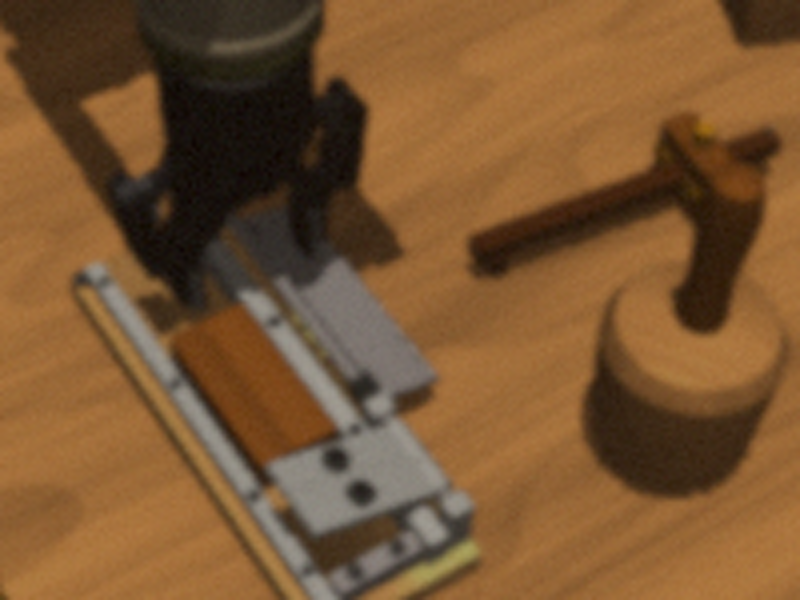

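```bash
python3 -m crank '[[[-0.004,0,0.001,0,0,0],[-0.008,0,0.001,0,0,0],[-0.011,0,0.001,0,0,0],[-0.014,0,0.001,0,0,0],[-0.017,0,0.001,0,0,0],[-0.020,0,0.001,0,0,0],[-0.024,0,0.001,0,0,0],[-0.028,0,0.001,0,0,0],[-0.032,0,0.001,0,0,0],[-0.034,0,0.001,0,0,0]]]'
python3 - <<'E'
from h import *
print(r.sense()["ft_force"],r.sense()["wrist_torque"],r.sense()["tool_pos"])
im,d=r.snapshot("scene");cv2.imwrite("pics/scene4c.png",cv2.resize(im[110:260,230:430],None,fx=4,fy=4,interpolation=cv2.INTER_CUBIC))
E
```

```text
time: 8.0
tool_pos: [533.4, 60.1, 17.6]
tcp_rot: [179.9, 0.1, -179.4]
ft_force: [-4.8, 0.7, 5.8]
finger_gap: 63.8
[-4.83412768  0.71677006  5.81138861] [0.40037368 0.75182351 0.11541988] [533.40012929  60.11214664  17.63489958]
```

View pics/scene4c.png

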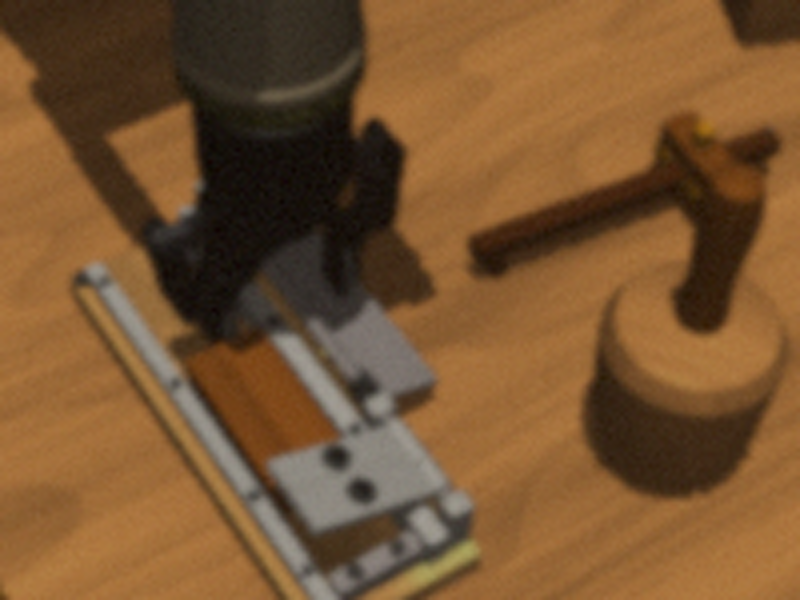

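```bash
python3 -m crank '[[[-0.003,0,0,0,0,0],[-0.007,-0.0005,0,0,0,0],[-0.011,-0.001,0,0,0,0],[-0.015,-0.001,0,0,0,0],[-0.019,-0.001,0,0,0,0],[-0.023,-0.001,0,0,0,0],[-0.027,-0.001,0,0,0,0],[-0.031,-0.001,0,0,0,0],[-0.034,-0.001,0,0,0,0],[-0.036,-0.001,0,0,0,0]]]'
python3 - <<'E'
from h import *
print(r.sense()["ft_force"],r.sense()["wrist_torque"],r.sense()["tool_pos"])
im,d=r.snapshot("scene");cv2.imwrite("pics/scene5c.png",cv2.resize(im[110:260,230:430],None,fx=4,fy=4,interpolation=cv2.INTER_CUBIC))
E
```

```text
time: 9.3
tool_pos: [568.6, 60.7, 17.3]
tcp_rot: [179.8, 0.0, -179.3]
ft_force: [-4.5, 2.3, 6.2]
finger_gap: 63.7
[-4.52591289  2.32978284  6.19087356] [0.38975172 0.79445836 0.17129913] [568.64557065  60.65019237  17.34995546]
```

View pics/scene5c.png

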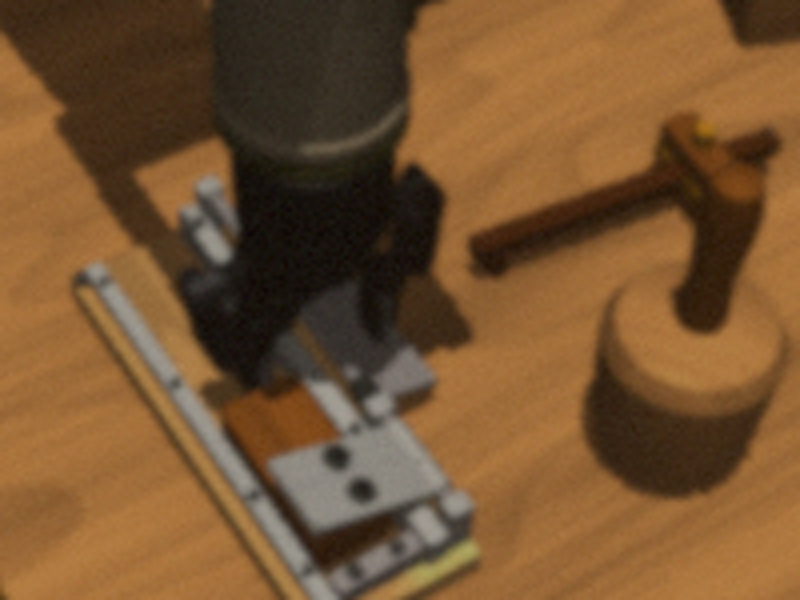

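```bash
python3 -m crank '[[[-0.0015,-0.0005,0,0,0,0],[-0.003,-0.001,0,0,0,0],[-0.0045,-0.001,0,0,0,0],[-0.006,-0.001,0,0,0,0],[-0.007,-0.001,0,0,0,0],[-0.008,-0.001,0,0,0,0],[-0.008,-0.001,0,0,0,0]]]'
python3 -m crank '[[[-0.001,0,0,0,0,0],[-0.002,0,0,0,0,0],[-0.002,0,0,0,0,0]]]'
```

```text
time: 10.22
tool_pos: [576.0, 60.9, 17.1]
tcp_rot: [179.7, -0.1, -179.3]
ft_force: [-5.2, 0.8, 5.6]
finger_gap: 63.6
time: 10.6
tool_pos: [577.2, 61.8, 17.0]
tcp_rot: [179.7, -0.2, -179.3]
ft_force: [-4.5, 0.8, 6.0]
finger_gap: 64.2
```

```bash
python3 -m crank '[[[-0.001,-0.001,0,0,0,0],[-0.002,-0.0015,0,0,0,0],[-0.003,-0.0015,0,0,0,0],[-0.003,-0.0015,0,0,0,0]]]'
python3 -m crank '[[[-0.001,-0.001,0,0,0,0],[-0.002,-0.001,0,0,0,0],[-0.002,-0.001,0,0,0,0]]]'
```

```text
time: 11.1
tool_pos: [579.1, 61.4, 16.6]
tcp_rot: [179.6, -0.3, -179.3]
ft_force: [-5.1, 2.2, 6.8]
finger_gap: 64.1
time: 11.48
tool_pos: [579.1, 61.4, 16.3]
tcp_rot: [179.5, -0.5, -179.3]
ft_force: [-10.7, 0.5, 12.1]
finger_gap: 64.2
```

```bash
python3 -m crank '[[[-0.001,-0.001,0,0,0,0],[-0.002,-0.001,0,0,0,0],[-0.002,-0.001,0,0,0,0]]]'
python3 - <<'E'
from h import *
print(r.sense()["ft_force"],r.sense()["wrist_torque"],r.sense()["tool_pos"])
im,d=r.snapshot("scene");cv2.imwrite("pics/scene6c.png",cv2.resize(im[150:270,260:420],None,fx=5,fy=5,interpolation=cv2.INTER_CUBIC))
E
```

```text
time: 11.85
tool_pos: [579.1, 61.3, 16.1]
tcp_rot: [179.4, -0.8, -179.3]
ft_force: [-12.4, 0.6, 13.5]
finger_gap: 64.1
[-12.41909994   0.58382211  13.52315687] [ 0.0679366   1.84526507 -0.19819714] [579.09154221  61.29589504  16.11653842]
```

View pics/scene6c.png

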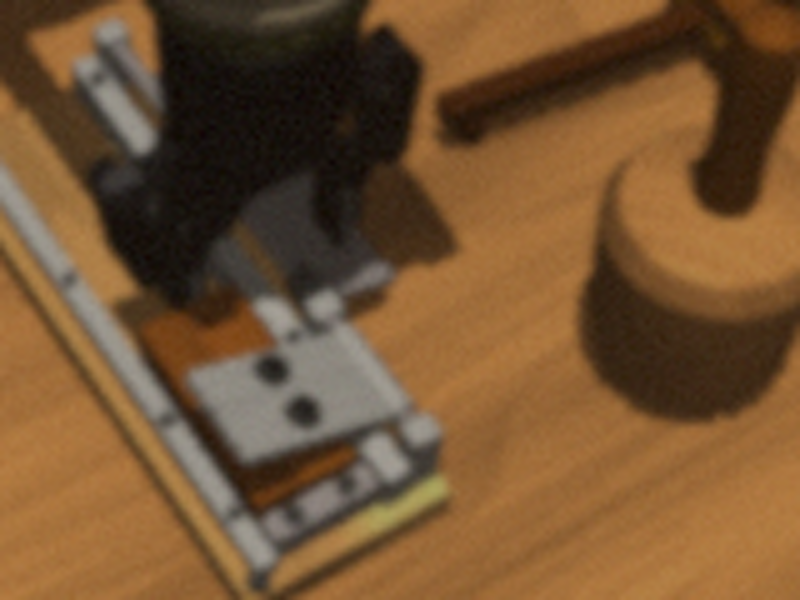

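```bash
python3 -m crank '[[[0.001,0,0,0,0,0],[0.002,0,0,0,0,0],[0.004,0,0,0,0,0],[0.005,0,0,0,0,0],[0.005,0,0,0,0,0]]]'
python3 - <<'E'
from h import *
print(r.sense()["ft_force"],r.sense()["wrist_torque"],r.sense()["tool_pos"])
im,d=r.snapshot("scene");cv2.imwrite("pics/scene7c.png",cv2.resize(im[150:270,260:420],None,fx=5,fy=5,interpolation=cv2.INTER_CUBIC))
E
```

```text
time: 12.52
tool_pos: [576.1, 62.2, 17.5]
tcp_rot: [179.3, -0.5, -179.3]
ft_force: [4.0, 1.2, 5.1]
finger_gap: 63.9
[3.97764075 1.21734263 5.07555302] [ 0.42789237 -0.5894561  -0.09929263] [576.11138684  62.22969308  17.5084112 ]
```

View pics/scene7c.png

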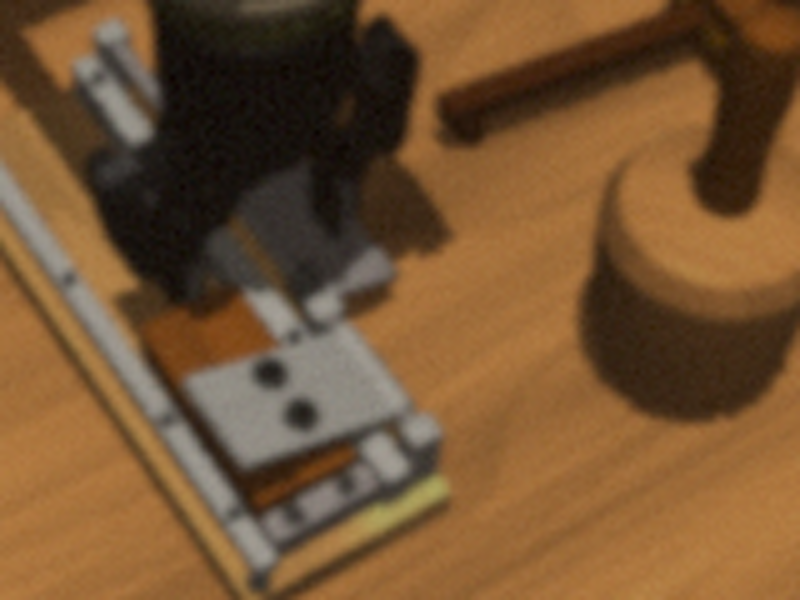

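```bash
python3 -m crank '[[[0,0,-0.001,0,0,0],[0,0,-0.002,0,0,0],[0,0,-0.003,0,0,0],[0,0,-0.004,0,0,0],[0,0,-0.005,0,0,0],[0,0,-0.006,0,0,0],[0,0,-0.007,0,0,0],[0,0,-0.008,0,0,0]]]'
python3 -m crank '[[[0,0,-0.0008,0,0,0],[0,0,-0.0016,0,0,0],[0,0,-0.0024,0,0,0],[0,0,-0.0032,0,0,0],[0,0,-0.004,0,0,0],[0,0,-0.005,0,0,0],[0,0,-0.006,0,0,0]]]'
python3 - <<'E'
from h import *
print(r.sense()["ft_force"],r.sense()["wrist_torque"],r.sense()["tool_pos"])
im,d=r.snapshot("scene");cv2.imwrite("pics/scene8c.png",cv2.resize(im[150:270,260:420],None,fx=5,fy=5,interpolation=cv2.INTER_CUBIC))
E
```

```text
time: 13.58
tool_pos: [576.2, 62.0, 25.5]
tcp_rot: [179.3, -0.6, -179.3]
ft_force: [-0.3, 2.6, 3.6]
finger_gap: 64.2
time: 14.45
tool_pos: [575.7, 61.7, 31.0]
tcp_rot: [179.4, -0.6, -179.3]
ft_force: [-0.1, -1.0, 0.2]
finger_gap: 64.1
[-0.06516541 -0.98489482  0.15529799] [-0.0151185  -0.02676678  0.01184379] [575.70067832  61.68382822  31.04987965]
```

View pics/scene8c.png

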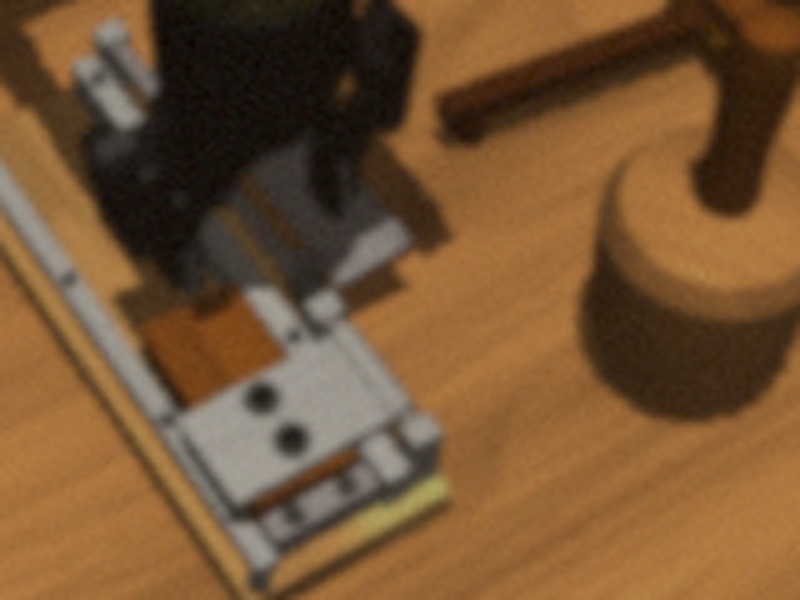

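The leaf is now resting on the cleat and the finger force is zero. Next I lift clear.

```bash
python3 -m crank '[[[0,0,-0.004,0,0,0],[0,0,-0.01,0,0,0],[0,0,-0.02,0,0,0],[0,0,-0.04,0,0,0],[0,0,-0.06,0,0,0],[0,0,-0.09,0,0,0],[0,0,-0.12,0,0,0],[0.02,0,-0.15,0,0,0],[0.05,0,-0.17,0,0,0],[0.09,0,-0.18,0,0,0]]]'
python3 -m crank '[[[0.03,0,-0.01,0,0,0],[0.06,0.03,-0.02,0,0,0],[0.08,0.08,-0.02,0,0,0],[0.1,0.13,-0.02,0,0,0],[0.1,0.18,-0.02,0,0,0],[0.1,0.23,-0.02,0,0,0],[0.1,0.23,-0.02,0,0,0]]]'
python3 - <<'E'
from h import *
for c in("scene","top"):
    im,d=r.snapshot(c);cv2.imwrite(f"pics/{c}9.png",im)
    y,x=(150,260) if c=="scene" else (160,280)
    cv2.imwrite(f"pics/{c}9c.png",cv2.resize(im[y:y+120,x:x+160],None,fx=5,fy=5,interpolation=cv2.INTER_CUBIC))
    if c=="top":
        jx=lambda p:(634.92+p[0]-.0101*p[1],20.89+p[1]+.0101*p[0],p[2])
        for p in[(-40,10,42),(-48,0,42),(-36,0,42),(-30,-10,42),(24,0,45)]:
            q=proj(c,jx(p));print(p,q,at_depth(c,q,d[int(round(q[1])),int(round(q[0]))]).round(1))
        print("rear line px",proj(c,jx((-45,20,42))),proj(c,jx((-45,-20,42))))
E
```

```text
time: 15.75
tool_pos: [488.2, 58.6, 215.5]
tcp_rot: [179.3, -0.3, -179.3]
ft_force: [0.1, 0.3, 0.9]
finger_gap: 64.3
time: 16.62
tool_pos: [385.0, 290.0, 240.2]
tcp_rot: [179.3, -0.3, -179.1]
ft_force: [0.8, -0.6, 0.6]
finger_gap: 64.3
(-40, 10, 42) (np.float64(354.3674668098958), np.float64(216.67912221119892)) [594.7  30.6  43. ]
(-48, 0, 42) (np.float64(358.7731433126197), np.float64(220.1425515754536)) [588.7  19.2  26.4]
(-36, 0, 42) (np.float64(358.7049055092066), np.float64(214.9388053759081)) [598.7  20.7  43.6]
(-30, -10, 42) (np.float64(363.02276489663984), np.float64(212.33654402295065)) [604.9  10.7  43. ]
(24, 0, 45) (np.float64(358.4576287149242), np.float64(188.97265515167462)) [658.   21.5  49.7]
rear line px (np.float64(350.027769437747), np.float64(218.85573009608413)) (np.float64(367.47922818284985), np.float64(218.82304227386956))
```

View pics/scene9c.png

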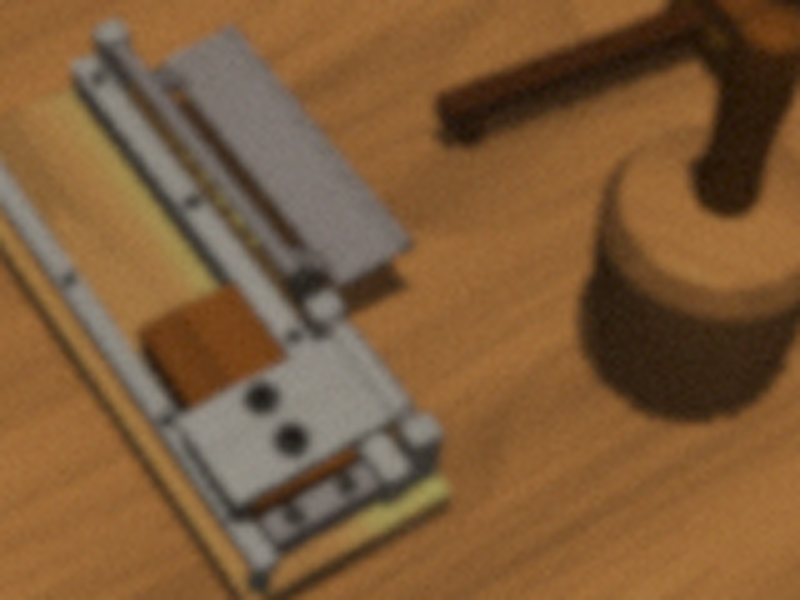

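View pics/top9c.png

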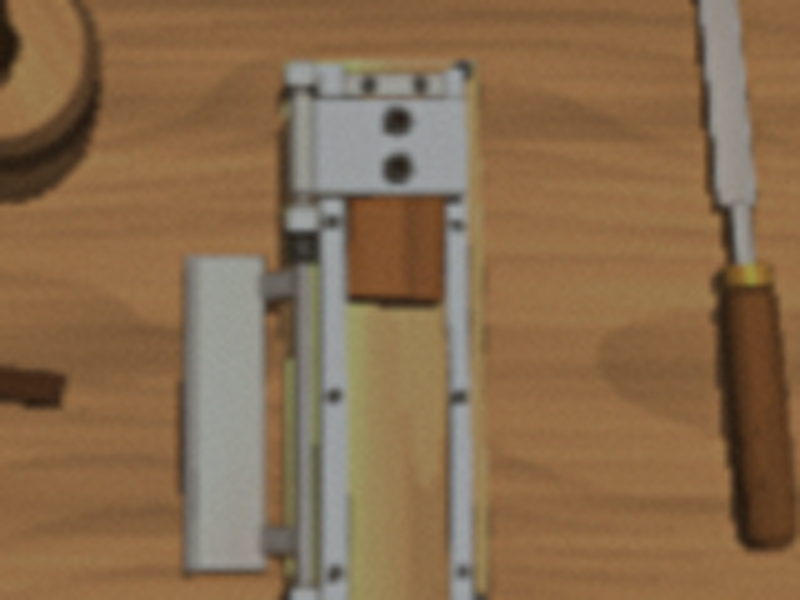

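Run:
```python
from h import *
a=[cv2.imread(f"pics/scene{i}c.png") for i in(6,7,9)]
print([x.shape for x in a])
s=[x[285:420,100:215] for x in a]
cv2.imwrite("pics/cmp.png",cv2.resize(np.hstack(s),None,fx=2.2,fy=2.2))
t=cv2.imread("pics/top9.png").astype(float);o=cv2.imread("pics/top0.png").astype(float)
# green-blue colour ratio profile along rows in the channel
for n,im,c0,c1,r0,r1 in(("end",t,351,366,210,228),("start",o,351,367,236,255),("startfront",o,351,367,198,212)):
    print(n,[(y,round(im[y,c0:c1,1].mean()),round(im[y,c0:c1,2].mean())) for y in range(r0,r1)])
```

```text
[(600, 800, 3), (600, 800, 3), (600, 800, 3)]
end [(210, 78, 122), (211, 78, 121), (212, 78, 122), (213, 77, 121), (214, 78, 122), (215, 78, 122), (216, 78, 122), (217, 79, 124), (218, 74, 116), (219, 52, 80), (220, 51, 66), (221, 95, 111), (222, 129, 150), (223, 133, 154), (224, 130, 152), (225, 130, 153), (226, 130, 152), (227, 130, 152)]
start [(236, 74, 117), (237, 73, 116), (238, 74, 117), (239, 74, 116), (240, 73, 116), (241, 74, 116), (242, 74, 117), (243, 74, 117), (244, 74, 118), (245, 75, 118), (246, 66, 105), (247, 48, 71), (248, 76, 94), (249, 117, 141), (250, 125, 149), (251, 122, 146), (252, 121, 145), (253, 121, 146), (254, 120, 145)]
startfront [(198, 135, 133), (199, 73, 79), (200, 72, 90), (201, 119, 140), (202, 128, 149), (203, 127, 147), (204, 127, 147), (205, 119, 140), (206, 87, 119), (207, 72, 115), (208, 74, 117), (209, 74, 117), (210, 74, 116), (211, 74, 117)]
```

View pics/cmp.png

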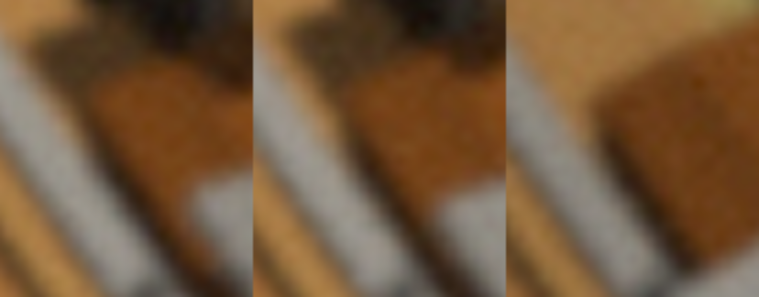

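Run:
```python
from h import *
w=at_z("top",(358.7,218.7),42);print("rear edge jig x",w[0]-634.92)
for t in("mallet","gauge","chisel"):
    for c in("scene",):
        q=r.landmark_of(t,c);print(t,q[:1])
s=r.sense();print(s["time"],s["ft_force"]);print(r.hand_in())
```

```text
rear edge jig x -44.678865468089384
mallet [{'pixel': [396.5, 217.9], 'conf': 0.75}]
gauge [{'pixel': [385.5, 166.4], 'conf': 0.9}]
chisel []
16.875 [ 0.62330595 -0.34756073 -0.27112219]
the job is handed in; nothing more can be done
None
```

The cleat is loaded and home against the stop, with the leaf resting on it, and I handed the job in at about 17 s of the 42 s allowed.

**What I did:** One fingertip pressed the paddle, raising the leaf to roughly 0.4 rad. With that held, the other fingertip slid the cleat in until it stalled against the stop at about 12 N. I backed off about 3 mm, let the paddle up at about 6–8 mm/s until the finger carried no force, and moved the arm clear.

**Last checks:**
- **Cleat position:** the top view puts its rear edge at jig x -44.7 mm (target -45).
- **Leaf:** it lies on the cleat in both views.
- **Robot:** the force on the tool is about zero and it touches nothing.
- **Mallet and gauge:** the network finds both within about 3 pixels of where they started.

**Failed or disagreed:**
- **Chisel:** the network found no chisel in the last scene picture. It looked in place in the top view, and I never went near it.
- **Cleat's rear corner:** while the paddle was held, including just after I backed off, the corner appeared about 1.4 pixels away from where it ended up. That would be about 3 mm short or slightly raised. It could be blur and shadow, but I can't rule out that the rear end lifted a little during the final push.

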